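# Open three solvent valves in start-up order

## Task

Open the solvent valves in start-up order: with the fingertips, lightly push down the yellow button first, then the blue, then the green, each at least half way, so that it stays down. Only touch them: press gently, do not lift, tip or shove the valve blocks, leave the red button up, and leave everything else on the bench alone.

Things in the scene. Friction and masses are not known exactly. Their poses are not given: they have to be found in the camera images.
- valve_yellow: loose aluminium valve block with the yellow button, 54 x 54 x 40 mm, about 0.9 kg, on the bench; black collar on top to 49 mm height. Origin: centre of its underside, z up; two hose fittings stick out 10 mm at +x. The four blocks differ only in colour and stand in a row in changing order, before instruments that rise upright over 0.5 m high about 0.62 m ahead of the base axis.
- yellow_top (a point): centre of the flat top of the yellow push button, a round head of 34 mm diameter on the block's axis; 75 mm above the bench when up. Moves with the button.
- yellow_button (a joint): how far the yellow button is pushed down, m: 0 up (as it starts), 0.016 on its hard stop. Pushing it takes about 4 N at first, 5 N half way and 6.5 N at the end; friction keeps it where it is left.
- valve_blue: loose aluminium valve block with the blue button, 54 x 54 x 40 mm, about 0.9 kg, on the bench; black collar on top to 49 mm height. Origin: centre of its underside, z up; two hose fittings stick out 10 mm at +x. The four blocks differ only in colour and stand in a row in changing order, before instruments that rise upright over 0.5 m high about 0.62 m ahead of the base axis.
- blue_top (a point): centre of the flat top of the blue push button, a round head of 34 mm diameter on the block's axis; 75 mm above the bench when up. Moves with the button.
- blue_button (a joint): how far the blue button is pushed down, m: 0 up (as it starts), 0.016 on its hard stop. Pushing it takes about 4 N at first, 5 N half way and 6.5 N at the end; friction keeps it where it is left.
- valve_green: loose aluminium valve block with the green button, 54 x 54 x 40 mm, about 0.9 kg, on the bench; black collar on top to 49 mm height. Origin: centre of its underside, z up; two hose fittings stick out 10 mm at +x. The four blocks differ only in colour and stand in a row in changing order, before instruments that rise upright over 0.5 m high about 0.62 m ahead of the base axis.
- green_top (a point): centre of the flat top of the green push button, a round head of 34 mm diameter on the block's axis; 75 mm above the bench when up. Moves with the button.
- green_button (a joint): how far the green button is pushed down, m: 0 up (as it starts), 0.016 on its hard stop. Pushing it takes about 4 N at first, 5 N half way and 6.5 N at the end; friction keeps it where it is left.
- valve_red: loose aluminium valve block with the red button, 54 x 54 x 40 mm, about 0.9 kg, on the bench; black collar on top to 49 mm height. Origin: centre of its underside, z up; two hose fittings stick out 10 mm at +x. The four blocks differ only in colour and stand in a row in changing order, before instruments that rise upright over 0.5 m high about 0.62 m ahead of the base axis.
- red_top (a point): centre of the flat top of the red push button, a round head of 34 mm diameter on the block's axis; 75 mm above the bench when up. Moves with the button.
- red_button (a joint): how far the red button is pushed down, m: 0 up (as it starts), 0.016 on its hard stop. Pushing it takes about 4 N at first, 5 N half way and 6.5 N at the end; friction keeps it where it is left.
- purple_bottle: clear bottle with purple screw cap, 75 mm diameter, 136 mm high; a loose bystander, to be left alone. Origin: centre of its underside.
- tip_box: closed pipette tip box, blue with a clear lid, 86 x 116 mm, 68 mm high; a loose bystander, to be left alone. Origin: centre of its underside.
- timer: white bench timer, 24 x 66 mm, 62 mm high; a loose bystander, to be left alone. Origin: centre of its underside.
- tape_roll: black roll of tape lying flat, 58 mm diameter, 19 mm high; a loose bystander, to be left alone. Origin: centre of its underside.
- blue_vial: small clear vial with blue cap, 12 mm diameter, 32 mm high; a loose bystander, to be left alone. Origin: centre of its underside.
- white_vial: small clear vial with white cap, 12 mm diameter, 32 mm high; a loose bystander, to be left alone. Origin: centre of its underside.
There are look-alikes about, which are no part of the job. What is shaped like the valve_green but orange is not meant.

How it is judged:
On the way, in this order (a step that is already met when the one before it is completed fails the run):
1. the yellow button is down and the other three are still up (value of joint yellow_button above 0.005 m and value of joint each of blue_button, green_button, red_button below 0.003 m), for 0.2 s.
2. the blue button is down too, green and red still up (value of joint each of yellow_button, blue_button above 0.005 m and value of joint each of green_button, red_button below 0.003 m), for 0.2 s.
3. the green button is down too, red still up (value of joint each of yellow_button, blue_button, green_button above 0.005 m and value of joint red_button below 0.003 m), for 0.2 s.
At the end, for the whole second after the job is handed in: The yellow, blue and green buttons are each down by more than 5 mm of their 16 mm, the red one by less than 3 mm; the four blocks stand at rest within 25 mm of where they began (all of step 3 and distance of each of valve_yellow, valve_blue, valve_green, valve_red from where it was at the start of the episode below 0.025 m and linear speed of each of valve_yellow, valve_blue, valve_green, valve_red below 0.02 m/s); the robot touches nothing.
It fails at once if a valve is pressed or struck with more than 25 N (contact force between any of the fingers, the arm and valve_yellow above 25 N or contact force between any of the fingers, the arm and valve_blue above 25 N or contact force between any of the fingers, the arm and valve_green above 25 N or contact force between any of the fingers, the arm and valve_red above 25 N).
It fails at once if the red button is pushed down by 3 mm or more (value of joint red_button above 0.003 m).
It fails at once if a valve block is lifted by more than 8 mm, tipped by more than 0.15 rad or shoved by more than 25 mm (height (world z) of any of valve_yellow, valve_blue, valve_green, valve_red above 0.008 m or angle between any of valve_yellow, valve_blue, valve_green, valve_red's own z axis and vertical above 0.15 rad or distance of any of valve_yellow, valve_blue, valve_green, valve_red from where it was at the start of the episode above 0.025 m).
It fails at once if a bystander is moved by more than 15 mm (distance of any of purple_bottle, tip_box, timer, tape_roll, blue_vial, white_vial from where it was at the start of the episode above 0.015 m).
It also fails if it takes over 51 s, if anything falls off the work surface, if the arm or the gripper's body presses on something with over 40 N, if the wrist force passes 120 N, or if a joint passes its speed limit or range.

## Robot

A 7-joint arm with a two-finger parallel gripper is mounted at the origin on a cart in front of the work surface, level with it; the furniture and walls round the work are solid. World frame = base frame: x ahead of the robot, y to its left, z up, the work surface at z = 0. Lengths are in m, angles in rad, forces in N, time in s.
With the tool pointing down it reaches from about 0.4 to 0.85 m from the base axis. Payload 4.5 kg.
Tool frame: the origin (TCP) lies midway between the tips of the shut fingers; the grasp point (between the pads) lies 19 mm behind it; z points along the fingers, y is the line along which they close (so a half turn about z gives the same grasp; the last joint's range is limited). The gripper opens to 85 mm and grips with 20 to 120 N. Pads are 22 mm wide; open, the fingers measure 114 mm over their backs; the gripper's body (76 mm by 85 mm) begins 54 mm behind the grasp point. The pads swing forward as they close: fully open they stand 13 mm farther back than shut.
Start: joints at [1.144, 0.689, -0.195, 1.565, 0.157, 0.902, -0.215], TCP at [0.278, -0.56, 0.204] pointing down, gripper open.
Joint ranges: [-3.01, 3.01], [-0.46, 2.08], [-1.47, 1.51], [0.13, 2.56], [-1, 4.14], [0.04, 2.09], [-2.66, 2.66]. Speed limits (rad/s): [2.57, 2.57, 3.14, 3.14, 3.14, 3.14, 3.14].

## Interface

Orientations are given as a unit quaternion [w, x, y, z].
In Python, from rig import sense, cams, ticket gives the robot as it stands.
- The arm moves only by the tool send_rows, never from a script. Its argument "increments" is a list of rows, each a list of 4 numbers: the shift along the world's x, y, z in units of 80 mm (1.0 is 80 mm), then the turn about the world's z in units of 0.5 rad (1.0 is 0.5 rad). A call has 1 to 8 rows; each row is the pose to reach, as a shift and turn from the pose commanded when the call began; what a row does not reach only later rows make up. A row lasts 1/8 s, in which the tool goes at most 62.5 mm and 10.7 degrees, less where a joint would pass 70% of its speed; a pose out of reach is approached as far as the arm can. A call with a number of a shift or a turn outside -1 to 1 is refused whole. A call with a gripper value outside its range is refused whole. "jaw" is the gripper command: -1 is shut, 1 is fully open, values between are in proportion, set as the call begins (left out, the last holds). The fingers move at their own pace and stop on an object; "force" is the grip in N (left out, the last holds). Time passes only in rows, so rows that repeat a pose let the fingers close. It gives the time, the measured TCP pose, the force, the opening and the grip force at its end, in the units of the state.
- sense(): the state, without advancing time (a new reading comes with each control period).
- cams.read_camera(name): name is "scene" or "top"; returns a dict with "pixels" (480x640x3 uint8, red, green, blue), "camera_matrix" (3x3 intrinsics, pixels), "camera_from_world" (4x4, takes a point from world to camera coordinates). Camera axes: x right, y down, z forward; pixel columns grow to the right and rows downward; lengths in m; the calibration is good to about 2 mm. A picture is of the moment at which its call begins. There is no depth.
- ticket.close_job(): hands the job in; it is judged then, once.
Trained networks look in a picture, given as the dict that the camera call returned (one of the last four; its "shot" number tells which), for a name from the list of things; names that differ only in an ending like _2 or _b are one class to them, and where a whole thing is asked for, a point or a joint stands for the part that bears it (a point fixed in the world has none). Each returns a list of dicts, best first, with "p" (0 to 1); they miss things now and then, are a little off and sometimes report something else, mostly with a low value. They report only what shows in the picture. A call takes as long as a camera call. They do not tell look-alikes from the thing itself.
- cams.find_in(picture, target): "pixel" ([row, column] in pixels, amid what is visible of it).
- cams.masks_of(picture, target): "region" (480x640 bool, what is visible of it) and "pixel" ([row, column] in pixels, amid what is visible of it).
The state is a dict: "time_s": time; "q": joint angles; "qd": joint speeds; "tau": joint torques, N m; "tcp_pos": TCP position; "ee_rot": TCP orientation; "contact_force": force on the tool from outside, world axes, zero at the start; "wrist_torque": the same for the moment, N m; "width": finger opening in m; "gripper_force": force on a finger pad.
Only numpy, scipy, OpenCV 4.12 (cv2) and the standard library are available. Lean on these libraries where they do the work, as an engineer would, in place of code of your own. Each camera call takes 0.05 s, during which the arm holds its last target. There are 200 camera calls.

## Working session

There is one attempt and no reset: what is moved stays moved. The work goes in short steps, Python scripts to look and compute and a tool call to move; the robot and the scene stay as the last step left them, time stands still between calls to the robot, and variables do not carry over. Pictures are saved under pics/ and viewed, at most 10 in all, crops included, and the job is handed in when it is done.

Besides the shell and the picture viewer there is one more tool, called after "Call:" as name(argument=value, ...) on one line, values as JSON. send_rows: Moves the arm, as the interface text tells. Its arguments: {"type":"object","properties":{"increments":{"type":"array"},"jaw":{"type":"number"},"force":{"type":"number"}},"required":["increments"]}

```bash
mkdir -p pics; cat > h.py <<'E'
import numpy as np, cv2
from rig import sense, cams, ticket
def ray(pic,px,z):
    K=pic["camera_matrix"];T=pic["camera_from_world"];R=T[:3,:3];t=T[:3,3]
    c=-R.T@t; d=R.T@np.linalg.solve(K,[px[1],px[0],1.]); return c+d*(z-c[2])/d[2]
def save(pic,n): cv2.imwrite(f"pics/{n}.png",pic["pixels"][:,:,::-1])
E
python3 - <<'E'
from h import *
s=sense();print(s["time_s"],s["tcp_pos"],s["ee_rot"],s["width"],s["contact_force"])
for n in("scene","top"):
    p=cams.read_camera(n);save(p,n+"0")
    T=p["camera_from_world"];print(n,-T[:3,:3].T@T[:3,3])
    for c in("yellow","blue","green","red"):
        for o in ("_top",):
            for d in cams.find_in(p,c+o)[:3]: print(n,c+o,np.round(d["pixel"]),round(d["p"],2),np.round(ray(p,d["pixel"],.075),3))
E
```

```text
0.0 [ 0.27755135 -0.55921371  0.20288499] [-8.79669047e-04  9.73565796e-01  2.28404888e-01 -2.71572233e-04] 0.08550881859395955 [ 0.0653769  -0.24380326  0.47111993]
scene [0.1409439  0.8754191  0.88107348]
scene yellow_top [221. 392.] 0.44 [ 0.495 -0.21   0.075]
scene blue_top [246. 376.] 0.47 [ 0.489 -0.089  0.075]
scene blue_top [343. 301.] 0.2 [0.5   0.275 0.075]
scene green_top [304. 197.] 0.62 [0.755 0.287 0.075]
scene green_top [338. 302.] 0.46 [0.504 0.264 0.075]
scene red_top [297. 338.] 0.58 [0.491 0.121 0.075]
scene red_top [249. 378.] 0.22 [ 0.48  -0.081  0.075]
top [ 0.38304508 -0.032723    1.5838138 ]
top yellow_top [282. 398.] 0.7 [ 0.504 -0.226  0.075]
top blue_top [287. 347.] 0.63 [ 0.491 -0.089  0.075]
top blue_top [238. 230.] 0.45 [0.626 0.233 0.075]
top green_top [252. 278.] 0.73 [0.588 0.101 0.075]
top green_top [286. 216.] 0.62 [0.493 0.267 0.075]
top green_top [194. 211.] 0.47 [0.751 0.287 0.075]
```

View pics/scene0.png

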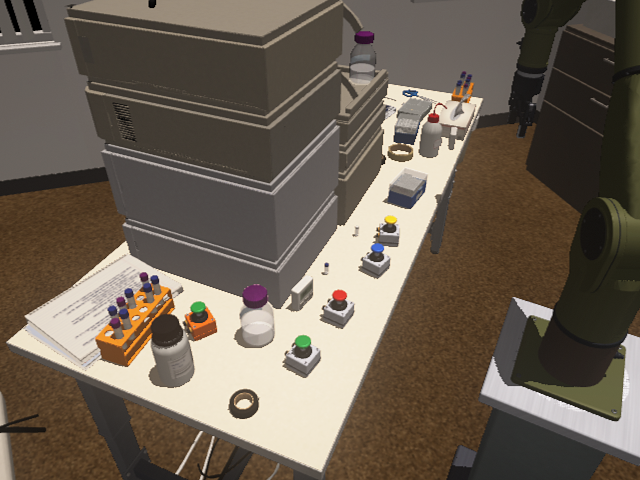

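View pics/top0.png

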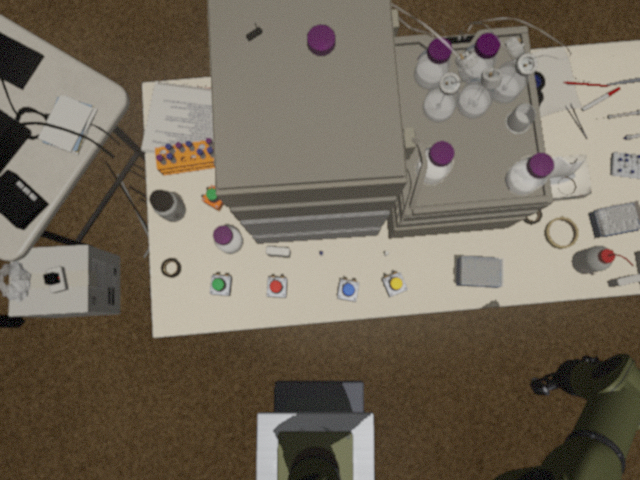

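Of the two green buttons, the one on the grey block (scene (338,302), top (286,216)) fits, because it stands in the row. The one on the orange block (scene (304,197), top (194,211)) is the look-alike. The row, as it appears in the top view:
- green at (286,216)
- red at (287,277)
- blue at (288,348)
- yellow at (283,396)

Next I measure the button centres by colour and confirm them in a crop.

```bash
cat >> h.py <<'E'
G={"green":(.493,.267),"red":(.491,.121),"blue":(.49,-.089),"yellow":(.50,-.218)}
HUE={"green":(45,80),"red":(-8,8),"blue":(105,125),"yellow":(22,34)}
def proj(p,w):
    T=p["camera_from_world"];v=p["camera_matrix"]@(T[:3,:3]@w+T[:3,3]);return v[:2]/v[2]
def blob(p,c,r=22):
    u,v=proj(p,np.array([*G[c],.075])).astype(int)
    h=cv2.cvtColor(p["pixels"],cv2.COLOR_RGB2HSV).astype(int);hh=np.where(h[...,0]>170,h[...,0]-180,h[...,0])
    m=(hh>=HUE[c][0])&(hh<=HUE[c][1])&(h[...,1]>130)&(h[...,2]>60)
    k=np.zeros_like(m);k[v-r:v+r,u-r:u+r]=1;ys,xs=np.nonzero(m&k);return (ys.mean(),xs.mean()),len(ys)
E
python3 - <<'E'
from h import *
P={n:cams.read_camera(n) for n in("scene","top")}
for c in G:
    for n,p in P.items():
        b,k=blob(p,c);print(c,n,np.round(b,1),k,np.round(ray(p,b,.071),4))
p=P["top"];
for n in("purple_bottle","timer","tip_box"):
    for d in cams.find_in(p,n)[:2]: print(n,d["pixel"],round(d["p"],2),np.round(ray(p,d["pixel"],.06),3))
a=cv2.resize(P["scene"]["pixels"][200:380,160:420],None,fx=3,fy=3)[:540,:780];cv2.imwrite("pics/crop.png",a[:,:,::-1])
E
```

```text
green scene [340.9 302.7] 131 [0.501  0.2658 0.071 ]
green top [284.6 216.8] 24 [0.4981 0.266  0.071 ]
red scene [295.  339.3] 127 [0.4945 0.1093 0.071 ]
red top [286.1 275.5] 97 [0.4935 0.1061 0.071 ]
blue scene [247.4 377.5] 80 [ 0.4854 -0.0905  0.071 ]
blue top [289.8 348.1] 51 [ 0.4832 -0.0909  0.071 ]
yellow scene [219.  390.5] 65 [ 0.5025 -0.2216  0.071 ]
yellow top [283.  395.4] 104 [ 0.5012 -0.2198  0.071 ]
timer [250.7, 277.7] 0.53 [0.592 0.102 0.06 ]
tip_box [269.8, 481.2] 0.82 [ 0.538 -0.457  0.06 ]
```

View pics/crop.png

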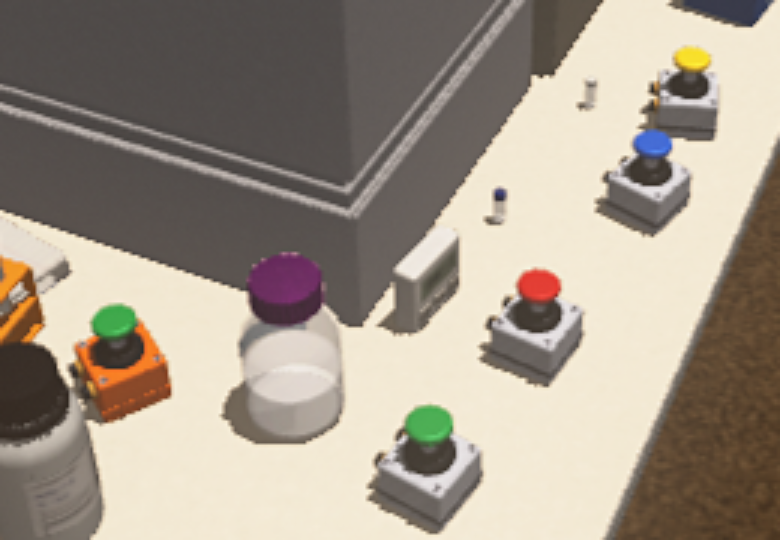

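The crop confirms it: the grey-block green button is at crop (430,425) and the orange look-alike at (115,320). The order along the row is green, red, blue, yellow. I shut the jaw and travel to yellow at a height of 0.2 m.

Call:
send_rows(increments=[[0.4, 0.5, 0, 0], [0.8, 1, 0, 0], [0.8, 1, 0, 0]], jaw=-1, force=20)

```text
time_s: 1.12
tcp_pos: [0.3466, -0.4752, 0.2041]
ee_rot: [-0.001, 0.973, 0.233, 0.002]
contact_force: [0.1, -0.2, -0.3]
width: 0.0323
gripper_force: 0.0
```

Call:
send_rows(increments=[[0.4, 0.5, 0, 0], [0.8, 1, 0, 0], [0.8, 1, 0, 0]])

```text
time_s: 1.5
tcp_pos: [0.4097, -0.3959, 0.204]
ee_rot: [-0.001, 0.973, 0.232, 0.002]
contact_force: [-0.9, -0.1, -0.0]
width: -0.0
gripper_force: 0.0
```

Call:
send_rows(increments=[[0.3, 0.5, 0, 0], [0.6, 1, 0, 0], [0.6, 1, 0, 0]])

```text
time_s: 1.88
tcp_pos: [0.4562, -0.3169, 0.2039]
ee_rot: [-0.001, 0.973, 0.231, 0.001]
contact_force: [-0.0, -0.3, -0.1]
width: 0.0
gripper_force: 0.0
```

Call:
send_rows(increments=[[0.3, 0.5, 0, 0], [0.6, 1, 0, 0], [0.6, 1, 0, 0], [0.6, 1, 0, 0]])

```text
time_s: 2.38
tcp_pos: [0.5009, -0.2422, 0.2036]
ee_rot: [0.001, 0.974, 0.227, -0.001]
contact_force: [-0.9, -1.1, 0.3]
width: -0.0002
gripper_force: 0.0
```

Call:
send_rows(increments=[[0, 0.25, -0.5, 0], [0, 0.25, -1, 0], [0, 0.25, -1, 0], [0, 0.25, -1, 0]])

```text
time_s: 2.88
tcp_pos: [0.5022, -0.2219, 0.1248]
ee_rot: [0.001, 0.974, 0.227, 0.0]
contact_force: [-0.0, -0.6, 0.4]
width: 0.0
gripper_force: 0.0
```

Call:
send_rows(increments=[[0, 0, -0.2, 0], [0, 0, -0.3, 0], [0, 0, -0.3, 0]])

```text
time_s: 3.25
tcp_pos: [0.5014, -0.2197, 0.0992]
ee_rot: [-0.0, 0.974, 0.228, -0.001]
contact_force: [0.7, 0.2, 0.5]
width: 0.0002
gripper_force: 0.0
```

```bash
python3 - <<'E'
from h import *
s=sense();print(s["tcp_pos"],s["contact_force"])
p=cams.read_camera("scene");u,v=proj(p,np.array([.502,-.221,.08])).astype(int)
a=cv2.resize(p["pixels"][v-60:v+60,u-60:u+60],None,fx=5,fy=5);cv2.imwrite("pics/y1.png",a[:,:,::-1])
E
```

```text
[ 0.50144024 -0.21971105  0.09915009] [0.6558678  0.17640796 0.51906368]
```

View pics/y1.png

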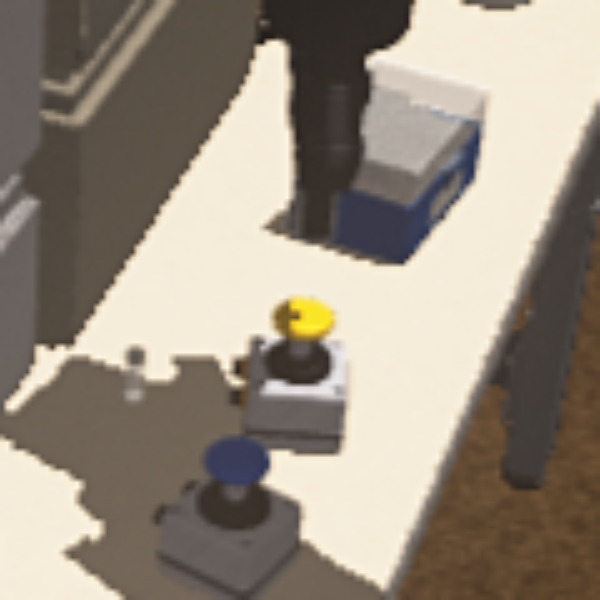

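The crop shows yellow (303,318) still up. The fingertip end, about (318,235), sits higher than I expect, so I check the projected TCP in both views.

```bash
python3 - <<'E'
from h import *
s=sense();print(s["tcp_pos"],s["contact_force"],s["width"])
t=[]
for n in("scene","top"):
    p=cams.read_camera(n);u,v=proj(p,np.array([.502,-.221,.08])).astype(int)
    a=cv2.resize(p["pixels"][v-40:v+40,u-32:u+32],None,fx=6,fy=6,interpolation=2)
    for z in(.075,s["tcp_pos"][2],.13,.16):
        q=proj(p,np.array([*s["tcp_pos"][:2],z]));cv2.circle(a,(int((q[0]-u+32)*6),int((q[1]-v+40)*6)),3,(255,0,255),-1)
    t.append(a)
cv2.imwrite("pics/y2.png",np.hstack(t)[:,:,::-1])
E
```

```text
[ 0.50178561 -0.2197493   0.0994989 ] [-0.34144721 -0.10597497 -0.80724797] 6.366636665957715e-05
```

View pics/y2.png

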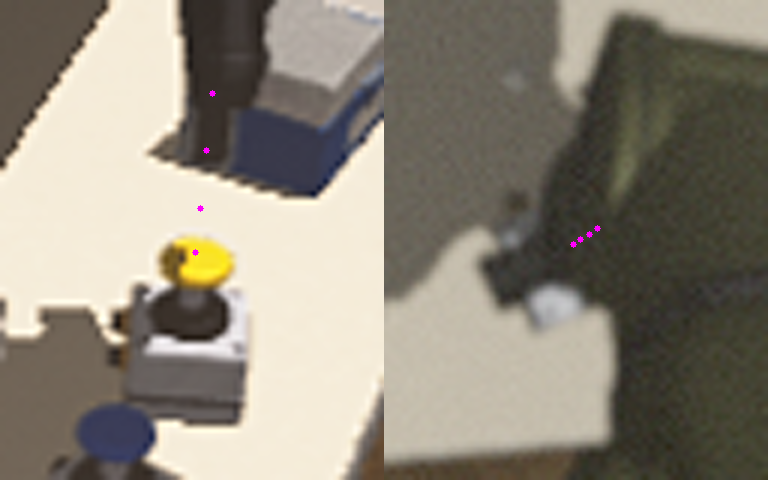

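The finger end lies on the projected axis line but looks about 20 mm higher than the TCP. I lower to z = 0.082, still above the button, and look again.

Call:
send_rows(increments=[[0, 0, -0.1, 0], [0, 0, -0.2, 0], [0, 0, -0.2, 0]])

```text
time_s: 3.78
tcp_pos: [0.5013, -0.2196, 0.0828]
ee_rot: [-0.0, 0.974, 0.228, -0.001]
contact_force: [0.4, 0.4, -0.8]
width: 0.0003
gripper_force: 0.0
```

```bash
cat >> h.py <<'E'
def closeup(name,w):
    s=sense();print(s["time_s"],np.round(s["tcp_pos"],4),np.round(s["contact_force"],1),s["width"])
    p=cams.read_camera("scene");u,v=proj(p,np.array(w)).astype(int)
    a=cv2.resize(p["pixels"][v-40:v+40,u-40:u+40],None,fx=7,fy=7,interpolation=2)
    for z in(s["tcp_pos"][2],s["tcp_pos"][2]+.03):
        q=proj(p,np.array([*s["tcp_pos"][:2],z]));cv2.circle(a,(int((q[0]-u+40)*7),int((q[1]-v+40)*7)),2,(255,0,255),-1)
    cv2.imwrite(f"pics/{name}.png",a[:,:,::-1])
E
python3 -c "
from h import *
closeup('y3',(.502,-.221,.08))"
```

```text
3.775 [ 0.5013 -0.2196  0.0828] [ 0.4  0.4 -0.8] 0.0002677497013210959
```

View pics/y3.png

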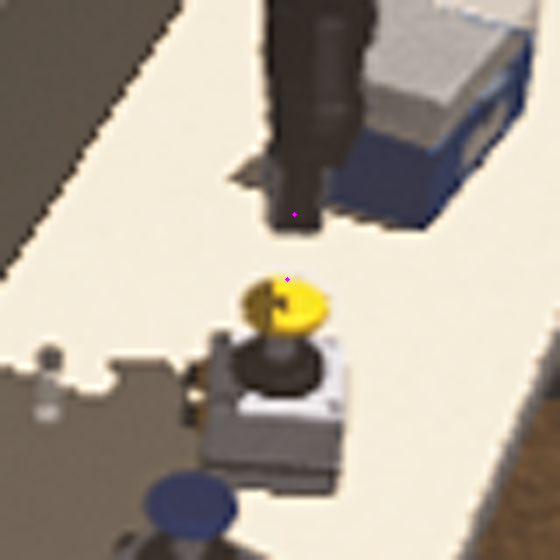

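Still no contact. The tip is roughly 20 mm above the reported TCP, and its shadow is converging on the button. I continue in small guarded steps.

Call:
send_rows(increments=[[0, 0, -0.06, 0], [0, 0, -0.12, 0], [0, 0, -0.12, 0]])

```text
time_s: 4.2
tcp_pos: [0.5016, -0.2197, 0.0737]
ee_rot: [-0.0, 0.974, 0.228, -0.0]
contact_force: [-0.2, 0.6, 0.0]
width: 0.0003
gripper_force: 0.0
```

Call:
send_rows(increments=[[0, 0, -0.06, 0], [0, 0, -0.12, 0], [0, 0, -0.12, 0]])

```text
time_s: 4.58
tcp_pos: [0.5016, -0.2197, 0.064]
ee_rot: [-0.0, 0.974, 0.228, -0.0]
contact_force: [-0.4, 0.1, -0.2]
width: 0.0002
gripper_force: 0.0
```

```bash
python3 -c "
from h import *
closeup('y4',(.502,-.221,.08))"
```

```text
4.575 [ 0.5016 -0.2197  0.064 ] [-0.4  0.1 -0.2] 0.00017495581503184932
```

View pics/y4.png

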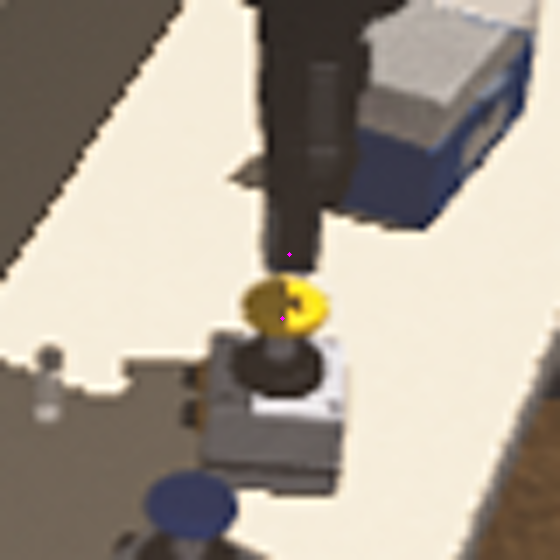

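The tip is at crop (290,270), just above or behind the yellow head (285,305). As it goes lower, yellow pixels hidden at the head's far rim would mean the tip is over the head. If all of them stay visible, the tip is behind it. I count them.

```bash
cat >> h.py <<'E'
def rows(c):
    p=cams.read_camera("scene");u,v=proj(p,np.array([*G[c],.075])).astype(int)
    h=cv2.cvtColor(p["pixels"][v-10:v+12,u-10:u+12],cv2.COLOR_RGB2HSV).astype(int)
    m=(h[...,0]>=HUE[c][0]-4)&(h[...,0]<=HUE[c][1]+4)&(h[...,1]>120)&(h[...,2]>40)
    print(c,v-10,m.sum(1),np.round(sense()["contact_force"],1))
E
python3 -c "
from h import *
rows('yellow')"
```

```text
yellow 208 [ 0  0  0  0  0  0  0  1  6  9 12 12 12 11 10  8  0  0  0  0  0  0] [ 0.4 -0.3 -0.4]
```

Call:
send_rows(increments=[[0, 0, -0.03, 0], [0, 0, -0.08, 0], [0, 0, -0.08, 0]])

```text
time_s: 5.05
tcp_pos: [0.5016, -0.2197, 0.0577]
ee_rot: [-0.0, 0.974, 0.228, -0.0]
contact_force: [0.5, -0.3, 1.1]
width: -0.0001
gripper_force: 0.0
```

```bash
python3 -c "
from h import *
rows('yellow')"
```

```text
yellow 208 [ 0  0  0  0  0  0  0  0  0 10 12 12 12 11 10  8  0  0  0  0  0  0] [0.6 0.7 0.7]
```

The far rim is now hidden by the tip, so the tip is over the head. I go on down.

Call:
send_rows(increments=[[0, 0, -0.03, 0], [0, 0, -0.06, 0], [0, 0, -0.06, 0]])

```text
time_s: 5.48
tcp_pos: [0.5018, -0.2198, 0.0531]
ee_rot: [-0.0, 0.974, 0.228, -0.0]
contact_force: [-0.6, 0.6, 0.0]
width: 0.0004
gripper_force: 0.0
```

```bash
python3 -c "
from h import *
rows('yellow')"
```

```text
yellow 208 [ 0  0  0  0  0  0  0  0  0  1  7 12 12 11 10  8  0  0  0  0  0  0] [ 0.3 -0.2  0.2]
```

Call:
send_rows(increments=[[0, 0, -0.03, 0], [0, 0, -0.06, 0], [0, 0, -0.06, 0]])

```text
time_s: 5.9
tcp_pos: [0.5018, -0.2197, 0.0483]
ee_rot: [-0.0, 0.974, 0.228, -0.0]
contact_force: [0.5, -0.5, -0.3]
width: 0.0001
gripper_force: 0.0
```

```bash
python3 -c "
from h import *
rows('yellow')
closeup('y5',(.502,-.221,.08))"
```

```text
yellow 208 [ 0  0  0  0  0  0  0  0  0  0  4  5 12 11 10  8  0  0  0  0  0  0] [-0.5  0.4 -0.5]
5.95 [ 0.5018 -0.2198  0.0484] [-0.5  0.4 -0.5] 2.218852139066511e-05
```

View pics/y5.png

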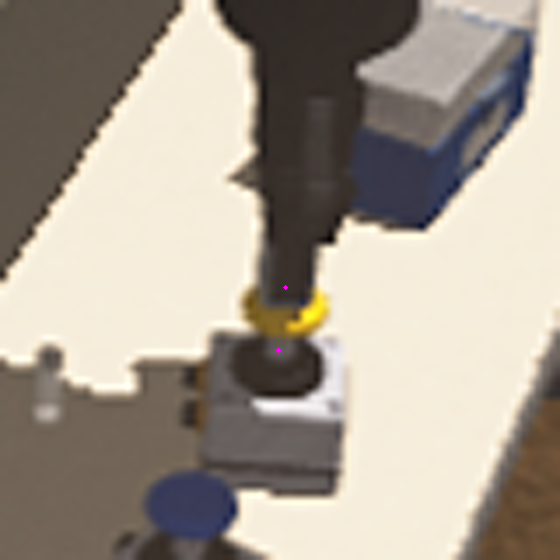

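The tip at crop (288,300) is centred on the yellow head and almost touching it. The reported z is therefore about 25–30 mm low. I press on, guarded by force.

Call:
send_rows(increments=[[0, 0, -0.03, 0], [0, 0, -0.06, 0], [0, 0, -0.06, 0]])

```text
time_s: 6.38
tcp_pos: [0.5022, -0.2199, 0.0437]
ee_rot: [0.0, 0.974, 0.228, 0.0]
contact_force: [-0.2, -1.0, 1.6]
width: 0.0
gripper_force: 0.7
```

Call:
send_rows(increments=[[0, 0, -0.02, 0], [0, 0, -0.04, 0], [0, 0, -0.04, 0]])

```text
time_s: 6.75
tcp_pos: [0.5021, -0.2199, 0.0404]
ee_rot: [0.0, 0.974, 0.228, 0.0]
contact_force: [0.6, -0.4, 1.5]
width: 0.0002
gripper_force: 1.3
```

```bash
python3 -c "
from h import *
rows('yellow')"
```

```text
yellow 208 [ 0  0  0  0  0  0  0  0  0  0  0  0  3  5  5 11 11  9  0  0  0  0] [-0.7 -0.2  2.4]
```

The head has moved down about 2 px, or roughly 6 mm. I press about 5 mm more.

Call:
send_rows(increments=[[0, 0, -0.02, 0], [0, 0, -0.04, 0], [0, 0, -0.06, 0], [0, 0, -0.06, 0]])

```text
time_s: 7.3
tcp_pos: [0.5021, -0.2199, 0.0356]
ee_rot: [0.0, 0.974, 0.228, 0.0]
contact_force: [1.0, -0.7, 2.6]
width: 0.0001
gripper_force: 1.5
```

```bash
python3 -c "
from h import *
rows('yellow')"
```

```text
yellow 208 [ 0  0  0  0  0  0  0  0  0  0  0  0  0  2  3  6 12 11 10  6  0  0] [ 1.3 -0.6  3.4]
```

Yellow is down about 11 mm. I lift and go to blue.

Call:
send_rows(increments=[[0, 0, 0.3, 0], [0, 0, 0.6, 0], [0, 0.4, 0.6, 0], [-0.1, 0.8, 0.6, 0], [-0.1, 0.8, 0.6, 0]])

```text
time_s: 7.98
tcp_pos: [0.4926, -0.1523, 0.0832]
ee_rot: [-0.001, 0.973, 0.231, -0.001]
contact_force: [-1.4, -0.4, -0.4]
width: -0.0001
gripper_force: 0.0
```

Call:
send_rows(increments=[[0, 0.4, 0, 0], [-0.1, 0.8, 0, 0], [-0.1, 0.8, 0, 0], [-0.1, 0.8, 0, 0]])

```text
time_s: 8.48
tcp_pos: [0.486, -0.0932, 0.0835]
ee_rot: [0.001, 0.974, 0.228, -0.0]
contact_force: [-0.2, -0.3, 0.4]
width: 0.0001
gripper_force: 0.0
```

```bash
python3 -c "
from h import *
rows('yellow');rows('blue');print(sense()['tcp_pos'])
p=cams.read_camera('scene');print([ (c,np.round(blob(p,c,14)[0],1)) for c in ('yellow','blue')])"
```

```text
yellow 208 [ 0  0  0  0  0  0  0  0  0  0  0  3  6  8  8  9 10 10 10  6  0  0] [-0.   0.4  0.4]
blue 235 [0 0 0 0 0 0 0 0 2 5 5 5 6 8 8 8 7 0 0 0 0 0] [-0.6 -0.2  0.1]
[ 0.48611927 -0.09356189  0.0836056 ]
[('yellow', array([222.8, 391. ])), ('blue', array([247.7, 379.2]))]
```

Call:
send_rows(increments=[[0, 0.03, -0.15, 0], [0, 0.03, -0.3, 0], [0, 0.03, -0.4, 0], [0, 0.03, -0.4, 0]])

```text
time_s: 9.12
tcp_pos: [0.4853, -0.0894, 0.0508]
ee_rot: [-0.0, 0.974, 0.228, -0.001]
contact_force: [-0.7, -0.8, -0.5]
width: -0.0002
gripper_force: 0.0
```

Call:
send_rows(increments=[[0, 0, -0.04, 0], [0, 0, -0.08, 0], [0, 0, -0.12, 0], [0, 0, -0.12, 0]])

```text
time_s: 9.62
tcp_pos: [0.4861, -0.0894, 0.042]
ee_rot: [0.0, 0.974, 0.228, 0.0]
contact_force: [0.7, 0.7, 0.6]
width: -0.0002
gripper_force: 0.2
```

```bash
python3 -c "
from h import *
rows('blue')"
```

```text
blue 235 [0 0 0 0 0 0 0 0 0 0 0 0 0 1 2 4 4 4 2 0 0 0] [ 0.4 -1.1  0.1]
```

Call:
send_rows(increments=[[0, 0, -0.03, 0], [0, 0, -0.06, 0], [0, 0, -0.09, 0], [0, 0, -0.09, 0]])

```text
time_s: 10.18
tcp_pos: [0.486, -0.0894, 0.0348]
ee_rot: [0.0, 0.974, 0.228, 0.0]
contact_force: [-0.0, -1.2, 2.2]
width: 0.0003
gripper_force: 0.8
```

```bash
python3 -c "
from h import *
rows('blue')"
```

```text
blue 235 [0 0 0 0 0 0 0 0 0 0 0 0 0 0 0 2 2 2 4 5 4 0] [ 0.2 -0.7  1.1]
```

Blue is down about 4 px, or 11 mm. I lift high and pass over red to green.

Call:
send_rows(increments=[[0, 0, 0.4, 0], [0, 0, 0.9, 0], [0, 0, 1, 0], [0, 0, 1, 0]])

```text
time_s: 10.72
tcp_pos: [0.486, -0.0894, 0.1149]
ee_rot: [0.0, 0.974, 0.228, 0.0]
contact_force: [-0.1, -0.2, -0.1]
width: -0.0
gripper_force: 0.0
```

```bash
python3 -c "
from h import *
rows('blue');rows('yellow');print(sense()['tcp_pos'])"
```

```text
blue 235 [ 0  0  0  0  0  0  0  0  0  0  0  0  0  7  9 10 10 11 11 10  7  0] [ 1.2 -0.6 -0.9]
yellow 208 [ 0  0  0  0  0  0  0  0  0  0  0  4  9 12 12 12 13 11  9  6  0  0] [-1.1 -0.2 -1.6]
[ 0.48512612 -0.08929777  0.11393775]
```

Call:
send_rows(increments=[[0, 0.5, 0, 0], [0, 1, 0, 0], [0, 1, 0, 0]])

```text
time_s: 11.2
tcp_pos: [0.4852, -0.0053, 0.1137]
ee_rot: [-0.001, 0.973, 0.232, -0.001]
contact_force: [-0.6, 0.3, -0.7]
width: -0.0001
gripper_force: 0.0
```

Call:
send_rows(increments=[[0, 0.5, 0, 0], [0, 1, 0, 0], [0, 1, 0, 0]])

```text
time_s: 11.58
tcp_pos: [0.4855, 0.0736, 0.114]
ee_rot: [-0.001, 0.973, 0.231, -0.0]
contact_force: [0.2, -0.8, -0.3]
width: -0.0003
gripper_force: 0.0
```

Call:
send_rows(increments=[[0, 0.5, 0, 0], [0, 1, 0, 0], [0, 1, 0, 0]])

```text
time_s: 11.95
tcp_pos: [0.4858, 0.1528, 0.1142]
ee_rot: [-0.001, 0.973, 0.23, -0.0]
contact_force: [0.4, -0.5, -0.0]
width: 0.0001
gripper_force: 0.0
```

Call:
send_rows(increments=[[0.1, 0.5, 0, 0], [0.2, 1, 0, 0], [0.2, 1, 0, 0], [0.2, 1, 0, 0]])

```text
time_s: 12.45
tcp_pos: [0.5019, 0.2275, 0.1143]
ee_rot: [0.001, 0.974, 0.227, -0.001]
contact_force: [-0.1, 0.2, -1.2]
width: -0.0001
gripper_force: 0.0
```

Call:
send_rows(increments=[[0, 0.2, 0, 0], [0, 0.4, 0, 0], [0, 0.4, 0, 0], [0, 0.4, 0, 0]])

```text
time_s: 12.95
tcp_pos: [0.5018, 0.2623, 0.1149]
ee_rot: [0.0, 0.974, 0.228, -0.0]
contact_force: [0.0, 0.2, 0.1]
width: 0.0001
gripper_force: 0.0
```

Yellow and blue both stay down. I descend over green.

Call:
send_rows(increments=[[0, 0.03, -0.3, 0], [0, 0.03, -0.6, 0], [0, 0.03, -0.7, 0], [0, 0.03, -0.7, 0]])

```text
time_s: 13.45
tcp_pos: [0.5019, 0.2644, 0.0588]
ee_rot: [0.0, 0.974, 0.228, -0.0]
contact_force: [0.2, -0.6, 1.4]
width: -0.0003
gripper_force: 0.0
```

```bash
python3 -c "
from h import *
rows('green');closeup('g1',(.5,.266,.08))"
```

```text
green 331 [0 0 0 0 0 0 0 0 0 0 0 0 0 0 0 0 0 1 0 0 0 0] [0.7 0.2 0.4]
13.5 [0.5023 0.2647 0.0593] [0.7 0.2 0.4] -0.00038040012926618275
```

View pics/g1.png

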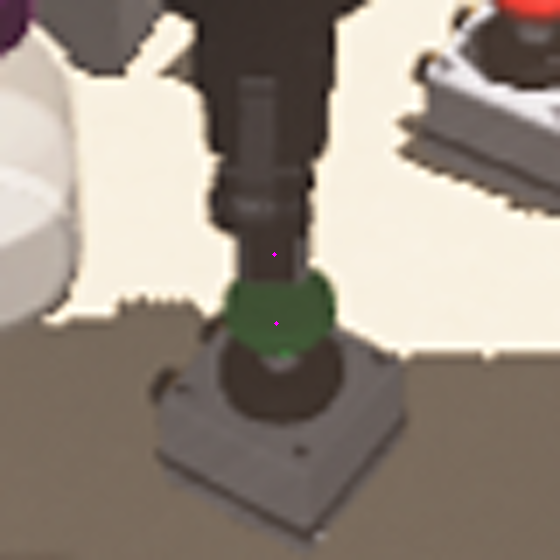

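The tip at crop (270,275) is just above the green head (280,310) and well centred. The bottle is clear. I press to the same depth as for blue.

Call:
send_rows(increments=[[0, 0, -0.05, 0], [0, 0, -0.1, 0], [0, 0, -0.15, 0], [0, 0, -0.15, 0]])

```text
time_s: 14.05
tcp_pos: [0.5019, 0.2649, 0.0466]
ee_rot: [0.0, 0.974, 0.228, -0.0]
contact_force: [0.3, -0.3, -0.5]
width: 0.0003
gripper_force: 0.0
```

Call:
send_rows(increments=[[0, 0, -0.04, 0], [0, 0, -0.08, 0], [0, 0, -0.12, 0], [0, 0, -0.15, 0], [0, 0, -0.15, 0]])

```text
time_s: 14.68
tcp_pos: [0.502, 0.265, 0.0347]
ee_rot: [0.0, 0.974, 0.228, 0.0]
contact_force: [-0.1, -0.0, 1.6]
width: -0.0004
gripper_force: 0.9
```

Now I lift, move back clear and check all four buttons.

Call:
send_rows(increments=[[0, 0, 0.4, 0], [0, 0, 0.9, 0], [0, 0, 1, 0], [0, 0, 1, 0]])

```text
time_s: 15.18
tcp_pos: [0.5019, 0.265, 0.1148]
ee_rot: [-0.0, 0.974, 0.228, 0.0]
contact_force: [0.4, -0.4, 0.1]
width: -0.0003
gripper_force: 0.0
```

Call:
send_rows(increments=[[-0.3, 0, 0.5, 0], [-0.6, 0, 1, 0], [-0.6, 0, 1, 0], [-0.6, 0, 1, 0]])

```text
time_s: 15.68
tcp_pos: [0.4536, 0.2645, 0.1936]
ee_rot: [0.001, 0.974, 0.228, -0.001]
contact_force: [-0.2, -0.0, 0.2]
width: 0.0003
gripper_force: 0.0
```

```bash
python3 -c "
from h import *
p=cams.read_camera('scene');s=sense();print(s['time_s'],s['contact_force'])
K=p['camera_matrix']
for c in G:
    h0=np.array([*G[c],.071])
    a,b=proj(p,h0),proj(p,h0-[0,0,.01]);print(c,'px/10mm',np.round(b-a,1),'blob',np.round(blob(p,c,16)[0],1),blob(p,c,16)[1])
a=cv2.resize(p['pixels'][190:390,230:430],None,fx=3,fy=3);cv2.imwrite('pics/end.png',a[:,:,::-1])"
```

```text
15.725 [-0.13297315 -0.3229769  -0.61567361]
green px/10mm [0.1 3.3] blob [nan nan] 0
red px/10mm [-0.1  3.2] blob [295.1 339.3] 128
blue px/10mm [-0.3  3.1] blob [251.4 376.8] 76
yellow px/10mm [-0.3  3. ] blob [222.6 390. ] 62h.py:15: RuntimeWarning: Mean of empty slice.
  k=np.zeros_like(m);k[v-r:v+r,u-r:u+r]=1;ys,xs=np.nonzero(m&k);return (ys.mean(),xs.mean()),len(ys)
  ret = ret.dtype.type(ret / rcount)
```

View pics/end.png

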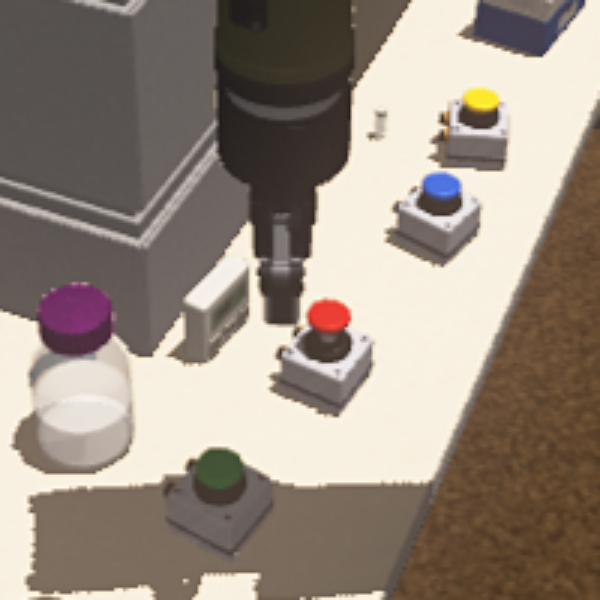

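Yellow at (480,100), blue (441,186) and green (218,468) are all low on their collars: yellow and blue by about 12 mm, green about the same. Red at (329,315) is unchanged, and nothing else shows signs of having moved.

```bash
python3 -c "
from rig import ticket
print(ticket.close_job())"
```

```text
the job is handed in; nothing more can be done
None
```

I pressed yellow, then blue, then green down about 12 mm each (estimated from the camera) and they stayed down; red stayed up, nothing else appeared to move, and the job was handed in at about 16 s (no verdict was returned).

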